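# Check-weigh the moulded covers with a lifting spatula

## Robot

A 7-joint arm with a two-finger parallel gripper is mounted at the origin on the work surface. World frame = base frame: x ahead of the robot, y to its left, z up, the work surface at z = 0. Lengths are in m, angles in rad, forces in N, time in s.
With the tool pointing down it reaches from about 0.4 to 0.875 m from the base axis. Payload 19.3 kg.
Tool frame: the origin (TCP) lies on the centre line of the jaws, within the pads' length; the fingertips stand 14 mm ahead of it and the grasp point (between the pads) lies 5 mm behind it; x points along the fingers, y is the direction in which the jaws open and shut, and the axes are right-handed (so a half turn about x gives the same grasp; the last joint's range is limited). The gripper opens to 85 mm and grips with 20 to 120 N. Pads are 22 mm wide; open, the fingers measure 114 mm over their backs; the gripper's body (76 mm by 85 mm) begins 54 mm behind the grasp point. The pads swing forward as they close: fully open they stand 13 mm farther back than shut.
Start: joints at [-1.223, 0.521, -0.036, 1.599, 0.021, 1.021, -0.113], TCP at [0.254, 0.571, 0.245] pointing down, gripper open.
Joint ranges: [-2.91, 2.91], [-0.3, 2.13], [-1.5, 1.42], [0.17, 2.43], [-1.26, 4.41], [0.16, 1.93], [-2.52, 2.52]. Speed limits (rad/s): [1.89, 1.89, 2.39, 2.39, 3.01, 3.01, 3.01].

## Interface

Orientations are given as [roll, pitch, yaw] about the fixed x, y, z axes, in that order (R = Rz(yaw) Ry(pitch) Rx(roll)).
In Python, from workcell import monitor, optics, bot gives the robot as it stands.
- The arm moves only by the tool arm_command, never from a script. Its arguments are lists of equal length, an entry for each row: "delta_pos": the shift along the tool's x, y, z as a fraction of full scale, a list of three; "rotation": the turn, a rotation vector about the tool's x, y, z as a fraction of full scale, a list of three. In form: {"delta_pos": [[dx, dy, dz], ...], "rotation": [[wx, wy, wz], ...]}. A call has 1 to 10 rows; each row shifts and turns the pose as measured when the row begins, along the tool's axes as they then stand; what a row does not reach is not made up. Full scale, the value 1, is 30 mm for a shift and 6 degrees for a turn. A row lasts 1/10 s, in which the tool goes at most 50 mm and 8.59 degrees, less where a joint would pass 70% of its speed; a pose out of reach is approached as far as the arm can. A call with a number of a shift or a turn outside -1 to 1 is refused whole. A call with a gripper value outside its range is refused whole. "gripper" is the closure, from -1 (fully open) to 1 (shut), so that 0 is half open, set as the call begins (left out, the last holds). The fingers move at their own pace and stop on an object; "grip_force" is the grip in N (left out, the last holds). Time passes only in rows, so rows that do not move let the fingers close. It gives the time, the measured TCP pose, the force and the opening at its end, in the units of the state.
- monitor.observe(): the state, without advancing time (a new reading comes with each control period).
- optics.grab_frame(name): name is "scene" or "top" or "wrist"; returns the picture (384x512x3 uint8, red, green, blue); there is no depth.
- optics.camera_params(name): a dict with "fx", "fy", "cx", "cy" (pixels), "dist_coeffs" ([k1, k2, p1, p2, k3] as OpenCV has them; the pictures are not rectified), "origin" and "rotation" of the camera in the world. Camera axes: x right, y down, z forward; pixel columns grow to the right and rows downward; lengths in m; the calibration is good to about 2 mm. A picture is of the moment at which its call begins: read the wrist's pose just before it. camera_params takes no time and is no camera call; for the wrist camera it gives the pose at the moment of the call.
- bot.job_done(): hands the job in, once; it reports no verdict.
The state is a dict: "clock": time; "qpos": joint angles; "qd": joint speeds; "joint_efforts": joint torques, N m; "position": TCP position; "tool_rot": TCP orientation; "force": force on the tool from outside, world axes, zero at the start; "moment": the same for the moment, N m; "grip_width": finger opening in m.
Only numpy, scipy, OpenCV 4.12 (cv2) and the standard library are available. Lean on these libraries where they do the work, as an engineer would, in place of code of your own. Each camera call takes 0.05 s, during which the arm holds its last target. There are 200 camera calls.

## Task

Tare the empty bench scale by pressing its green plunger right down and letting it come back up; then use the red-handled spatula to lift every white moulded cover off the table and set them side by side, flat and the right way up, wholly on the scale pan. Lay the spatula back in its yellow-edged parking outline, pointing the way the outline does, then press the plunger right down once more to log the weight and let it rise. The covers are still soft, so never touch them with the gripper, and leave the other things on the table where they are.

Things in the scene. Friction and masses are not known exactly. Their poses are not given: they have to be found in the camera images.
- spatula: Loose spatula, 0.22 kg, stands on its sole, blade away from the robot. Origin: under the grip, at the sole. x along the blade, z up. Steel blade 56 mm wide (y), z 0-3 mm, x -30 to +130 mm, free ahead of x = 22. Post 44 x 20 mm at x -22 to +22 up to the red handle: 24 mm wide (y), z 42-68 mm, x -100 to +30. Grip it across y at x = 0, z 55 mm.
- spatula_tip (a point): Middle of the front edge of the spatula blade, at its underside: 130 mm ahead of the spatula origin along its x.
- park: Parking outline printed flat on the table, fixed, nothing to bump into: black strip with yellow edge, 260 x 84 mm, from x = -115 to +145 mm of its origin. x is its long direction, away from the robot, the way the parked blade must point. The parked spatula's origin belongs on this origin (table height).
- pan (a point): Centre of the top of the fixed scale's steel pan, 30 mm above the table. x away from the robot, y left, z up (turned a little). Pan 170 mm in x, 400 mm in y; a rim 4 mm thick, 8 mm high along the back (+x) and both y ends; the front (-x), toward the robot, is open. Display behind the pan: x 90 to 140 mm, y -140 to +60 mm, 65 mm above the pan.
- plunger (a joint): Travel of the green spring plunger, m: 0 = fully up, 0.014 = fully down on its stop. It moves straight down; the spring takes 3 N at first and 8 N at the stop, and pushes it up again when let go.
- plunger_top (a point): Centre of the top of the green plunger head (40 mm across), moves with it; 88 mm above the table when up. The plunger stands on a fixed blue terminal, 80 x 80 mm and 45 mm high.
- cover1: White moulded cover, 0.08 kg, one of up to 3, some absent; starts on the table left of the outline. Plate 80 (x) x 100 (y) x 4 mm on two ribs under its y edges (7 wide, 12 high, all along x), 16 mm high in all: a passage 86 x 12 mm runs under it along x, open at both ends. Vent slots on top run along x. Origin: centre, at the ribs' underside; x roughly away from the robot, z up.
- cover2: White moulded cover, 0.08 kg, one of up to 3, some absent; starts on the table left of the outline. Plate 80 (x) x 100 (y) x 4 mm on two ribs under its y edges (7 wide, 12 high, all along x), 16 mm high in all: a passage 86 x 12 mm runs under it along x, open at both ends. Vent slots on top run along x. Origin: centre, at the ribs' underside; x roughly away from the robot, z up.
- cover3: White moulded cover, 0.08 kg, one of up to 3, some absent; starts on the table left of the outline. Plate 80 (x) x 100 (y) x 4 mm on two ribs under its y edges (7 wide, 12 high, all along x), 16 mm high in all: a passage 86 x 12 mm runs under it along x, open at both ends. Vent slots on top run along x. Origin: centre, at the ribs' underside; x roughly away from the robot, z up.
- caliper: Steel caliper, 160 mm long, flat on the table in front of the pan; loose bystander, to be left alone. Origin: centre of its underside.
- tape: Orange tape roll, 90 mm across, 30 mm high, behind the plunger; loose bystander, to be left alone. Origin: centre of its underside.
- cleaner: Blue bottle, 150 mm high, 56 mm across, at the back left; loose bystander, to be left alone. Origin: centre of its underside.
- cup: Grey cup, 85 mm high, 72 mm across, at the back left; loose bystander, to be left alone. Origin: centre of its underside.
- hub: Grey moulded round hub, 90 mm across, 30 mm high, behind the scale display; loose bystander, to be left alone. Origin: centre of its underside.
- gauge_block: Dark steel gauge block, 60 x 30 x 35 mm, behind the plunger to the right; loose bystander, to be left alone. Origin: centre of its underside.
Mind the look-alikes: they are no part of the job. Leave any purple look-alike of the cover1 alone.

How it is judged:
On the way, in this order (a step that is already met when the one before it is completed fails the run):
1. the plunger is pressed down to its stop while the scale pan is empty and the covers are still on the table (value of joint plunger above 0.0115 m and height (world z) of each of cover1, cover2, cover3 below 0.012 m), for 0.15 s.
2. the plunger has come back up (value of joint plunger below 0.003 m), for 0.1 s.
3. every cover lies flat on the pan, clear of the spatula (x of cover1 in the frame of pan between -0.048 and 0.048 m and y of cover1 in the frame of pan between -0.152 and 0.152 m and z of cover1 in the frame of pan between -0.004 and 0.004 m and angle between each of cover1, cover2, cover3's own z axis and vertical below 0.1 rad and contact force between each of cover1, cover2, cover3 and spatula below 0.1 N and x of cover2 in the frame of pan between -0.048 and 0.048 m and y of cover2 in the frame of pan between -0.152 and 0.152 m and z of cover2 in the frame of pan between -0.004 and 0.004 m and x of cover3 in the frame of pan between -0.048 and 0.048 m and y of cover3 in the frame of pan between -0.152 and 0.152 m and z of cover3 in the frame of pan between -0.004 and 0.004 m and linear speed of each of cover1, cover2, cover3 below 0.03 m/s), for 0.2 s.
4. the spatula stands in its parking outline, let go (x of spatula_tip in the frame of park above 0.08 m and x of spatula in the frame of park between -0.03 and 0.03 m and y of spatula in the frame of park between -0.025 and 0.025 m and z of spatula in the frame of park between -0.006 and 0.006 m and angle between the x axis of spatula and the x axis of park, either way round below 0.26 rad and angle between spatula's own z axis and vertical below 0.1 rad and contact force between the fingers and spatula below 0.3 N and linear speed of spatula below 0.03 m/s), for 0.3 s.
5. the plunger is pressed down to its stop with every cover on the pan and the spatula parked (all of step 4 and value of joint plunger above 0.0115 m and x of cover1 in the frame of pan between -0.048 and 0.048 m and y of cover1 in the frame of pan between -0.152 and 0.152 m and z of cover1 in the frame of pan between -0.004 and 0.004 m and angle between each of cover1, cover2, cover3's own z axis and vertical below 0.1 rad and contact force between each of cover1, cover2, cover3 and spatula below 0.1 N and x of cover2 in the frame of pan between -0.048 and 0.048 m and y of cover2 in the frame of pan between -0.152 and 0.152 m and z of cover2 in the frame of pan between -0.004 and 0.004 m and x of cover3 in the frame of pan between -0.048 and 0.048 m and y of cover3 in the frame of pan between -0.152 and 0.152 m and z of cover3 in the frame of pan between -0.004 and 0.004 m), for 0.15 s.
At the end, for the whole second after the job is handed in: All covers flat on the pan (tilt < 0.1 rad, ribs within 4 mm of pan top, centre within 48 mm in x, 152 mm in y), still, clear of the spatula; spatula let go in its outline (30 mm along, 25 mm across, 0.26 rad); plunger up (< 3 mm). Fully pressed: at least 11.5 of 14 mm (all of step 3 and all of step 4 and value of joint plunger below 0.003 m); the robot touches nothing.
It fails at once if the gripper touches a cover (contact force between the fingers and cover1 above 1 N or contact force between the fingers and cover2 above 1 N or contact force between the fingers and cover3 above 1 N).
It fails at once if a bystander is moved more than 40 mm (distance of any of caliper, tape, cleaner, cup, hub, gauge_block from where it was at the start of the episode above 0.04 m).
Of cover1, cover2, cover3 only 2 to 3 are there at a start; the rules pass over those that are not, and their reading is None.
At some moment in a run one of cover1, cover2, cover3 may be knocked a few centimetres aside while the robot is not near it.
It also fails if it takes over 210 s, if anything falls off the work surface, if the arm or the gripper's body presses on something with over 40 N, if the wrist force passes 120 N, or if a joint passes its speed limit or range.

## Working session

There is one attempt and no reset: what is moved stays moved. The work goes in short steps, Python scripts to look and compute and a tool call to move; the robot and the scene stay as the last step left them, time stands still between calls to the robot, and variables do not carry over. Pictures are saved under pics/ and viewed, about 12 in all and at most 16, crops included, and the job is handed in when it is done.

Besides the shell and the picture viewer there is one more tool, called after ">>>" as a command line: name --argument value ..., lists and objects as JSON in quotes. arm_command: Moves the arm, as the interface text tells. Its arguments: {"type":"object","properties":{"delta_pos":{"type":"array","items":{"type":"array","items":{"type":"number"}}},"rotation":{"type":"array","items":{"type":"array","items":{"type":"number"}}},"gripper":{"type":"number"},"grip_force":{"type":"number"}},"required":["delta_pos","rotation"]}

```bash
ls; mkdir -p pics
python3 - <<'E'
from workcell import monitor, optics, bot
import cv2
s=monitor.observe(); print(s)
for n in ("scene","top"):
    im=optics.grab_frame(n); cv2.imwrite(f"pics/{n}0.png",im[:,:,::-1]); p=optics.camera_params(n); print(n,p)
E
```

```text
pics
{'clock': 0.0, 'qpos': array([-1.22317268,  0.5220221 , -0.03630708,  1.60001356,  0.02120818,
        1.02105839, -0.11282037]), 'qd': array([-8.24884553e-05,  3.55173644e-04, -2.34269442e-04,  8.41983057e-04,
        1.89456537e-03, -1.43871927e-03,  2.03701116e-03]), 'joint_efforts': array([-2.67647505e-03, -9.27132154e+01,  1.97863653e+00, -3.69955266e+01,
        1.77819299e-02,  8.01015180e-03, -4.16384887e-05]), 'position': array([0.25352474, 0.57092637, 0.24471891]), 'tool_rot': array([-1.48512552,  1.56968006, -1.90299275]), 'force': array([-0.1426782 , -0.48350269,  0.54073802]), 'moment': array([0.05297539, 0.01582489, 0.06995321]), 'grip_width': 0.08519058326612322}
scene {'fx': 365.1056465536034, 'fy': 365.1056465536034, 'cx': 254.4525734987866, 'cy': 196.4265546359665, 'dist_coeffs': array([-0.06693038,  0.        ,  0.        ,  0.        ,  0.        ]), 'origin': array([0.92741514, 0.49859256, 0.87741729]), 'rotation': array([-2.52903651e+00,  3.06333186e-04,  2.41119101e+00])}
top {'fx': 376.15471965583254, 'fy': 376.15471965583254, 'cx': 250.3451844461285, 'cy': 194.03547255621626, 'dist_coeffs': array([-0.00418909,  0.        ,  0.        ,  0.        ,  0.        ]), 'origin': array([0.40170702, 0.07437926, 0.9679487 ]), 'rotation': array([-2.97375789,  0.01892836, -1.57887526])}
```

View pics/top0.png

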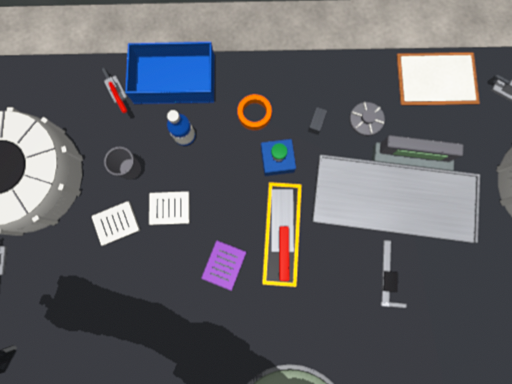

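View pics/scene0.png

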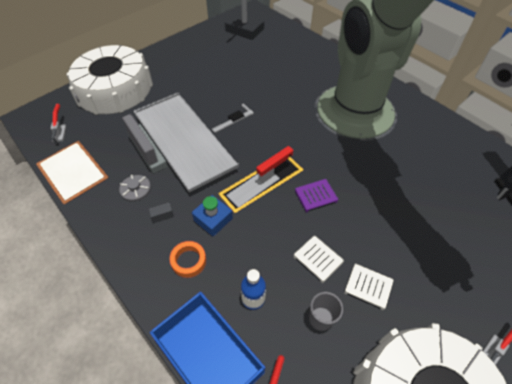

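The top view shows two white covers, at (116,223) and (169,208), and a purple look-alike at (224,265). It also shows the spatula in its outline at (283,235), the plunger at (279,151), the pan around (397,198) and the caliper at (388,275). I see no third cover.

```bash
cat > h.py <<'E'
import numpy as np, cv2
from scipy.spatial.transform import Rotation as Ro
from workcell import monitor, optics, bot
def cam(n):
    p=optics.camera_params(n); K=np.array([[p['fx'],0,p['cx']],[0,p['fy'],p['cy']],[0,0,1]])
    return K,np.array(p['dist_coeffs']),np.array(p['origin']),Ro.from_euler('xyz',p['rotation']).as_matrix()
def px2w(c,uv,z):
    K,d,o,R=c; u=cv2.undistortPoints(np.array(uv,float).reshape(-1,1,2),K,d).reshape(-1,2)
    r=np.c_[u,np.ones(len(u))]@R.T
    return o+r*((z-o[2])/r[:,2])[:,None]
def w2px(c,P):
    K,d,o,R=c; return cv2.projectPoints(np.array(P,float).reshape(-1,1,3),cv2.Rodrigues(R.T)[0],-R.T@o,K,d)[0].reshape(-1,2)
def grab(n,f=None):
    c=cam(n); im=optics.grab_frame(n)
    if f: cv2.imwrite('pics/'+f,im[:,:,::-1])
    return c,im
def blobs(mask,mn=60):
    cs=cv2.findContours(mask.astype(np.uint8),cv2.RETR_EXTERNAL,cv2.CHAIN_APPROX_NONE)[0]
    return [c[:,0,:] for c in cs if cv2.contourArea(c)>mn]
def rect(w):  # world-plane rectangle of points
    (x,y),(a,b),t=cv2.minAreaRect((w[:,:2]*1000).astype(np.float32)); return round(x),round(y),round(a),round(b),round(t,1)
def go(x,y,z,yaw):
    """tool down, closing axis (tool y) at world angle yaw+90: print turn (deg, about tool x) and shift after the turn, in row units"""
    s=monitor.observe(); R=Ro.from_euler('xyz',s['tool_rot']).as_matrix()
    for k in (0,180):
        a=np.radians(yaw+90+k); X=np.array([0,0,-1.]); Y=np.array([np.cos(a),np.sin(a),0]); T=np.c_[X,Y,np.cross(X,Y)]
        rv=Ro.from_matrix(R.T@T).as_rotvec(degrees=True)
        if np.linalg.norm(rv)<=100: break
    d=np.array([x,y,z])-s['position']
    print('t',round(s['clock'],2),'pos',s['position'].round(4),'turn/6',(rv/6).round(3),'shift/30 after turn',(T.T@d/0.03).round(3),'(before turn',(R.T@d/0.03).round(3),') F',s['force'].round(1),'w',round(s['grip_width'],4))
E
cat > m.py <<'E'
from h import *
c=cam('top'); im=cv2.imread('pics/top0.png')[:,:,::-1].astype(int); r,g,b=im[...,0],im[...,1],im[...,2]
hsv=cv2.cvtColor(im.astype(np.uint8),cv2.COLOR_RGB2HSV)
H,S,V=[hsv[...,i] for i in range(3)]
def show(name,m,z,mn=60):
    for q in blobs(m,mn): print(name,q.mean(0).round(),rect(px2w(c,q,z)))
show('white',(S<40)&(V>200),.016)
show('yellow',(H>22)&(H<35)&(S>150)&(V>150),0)
show('green',(H>55)&(H<80)&(S>150)&(V>60),.088,30)
show('blue',(H>105)&(H<118)&(S>180)&(V>80),.045)
show('red',((H<6)|(H>174))&(S>180)&(V>120),.068)
show('grey',(S<40)&(V>120)&(V<200),.030,300)
show('blade',(S<40)&(V>120),.003,300)
E
python3 m.py
```

```text
white [115. 223.] (493, 438, 81, 100, 22.1)
white [343. 215.] (512, -154, 162, 63, 79.9)
white [169. 208.] (530, 301, 81, 100, 1.7)
white [282. 223.] (497, 11, 53, 153, 89.3)
white [  9. 208.] (539, 715, 81, 69, 18.3)
white [ 32. 191.] (577, 666, 81, 86, 56.8)
white [ 42. 166.] (642, 644, 87, 80, 4.6)
white [172. 115.] (779, 298, 26, 24, 1.4)
white [ 24. 133.] (732, 694, 174, 92, 56.5)
white [438.  78.] (874, -415, 189, 127, 89.1)
yellow [282. 235.] (463, 12, 86, 261, 85.4)
green [279. 151.] (656, 20, 34, 35, 89.0)
blue [278. 156.] (654, 20, 81, 79, 6.6)
blue [179. 126.] (738, 274, 54, 55, 31.2)
blue [171.  73.] (887, 302, 232, 169, 90.0)
red [284. 254.] (412, 13, 21, 124, 88.8)
red [117.  97.] (810, 429, 93, 12, 27.6)
grey [304. 374.] (134, -32, 132, 33, 79.5)
grey [407. 197.] (572, -279, 405, 223, 81.9)
grey [425. 145.] (684, -358, 184, 27, 82.0)
grey [ 35. 171.] (641, 650, 335, 163, 2.6)
grey [367. 118.] (760, -215, 83, 85, 87.0)
grey [254.  26.] (1029, 81, 1418, 148, 89.9)
blade [304. 374.] (126, -35, 136, 34, 79.5)
blade [115. 223.] (494, 443, 85, 106, 22.1)
blade [169. 208.] (533, 303, 86, 104, 2.0)
blade [282. 223.] (497, 11, 57, 162, 88.5)
blade [407. 197.] (577, -290, 417, 229, 81.9)
blade [425. 145.] (692, -370, 190, 28, 82.0)
blade [ 28. 172.] (650, 671, 348, 179, 6.0)
blade [367. 118.] (770, -223, 85, 88, 87.0)
blade [438.  78.] (881, -421, 192, 128, 89.1)
blade [254.  26.] (1047, 81, 1459, 152, 89.9)
```

Run:
```python
import cv2
im=cv2.imread('pics/top0.png'); cv2.imwrite('pics/c0.png',cv2.resize(im[125:315,80:280],None,fx=4,fy=4,interpolation=cv2.INTER_CUBIC)[:600,:800])
cv2.imwrite('pics/c1.png',cv2.resize(im[130:310,250:490],None,fx=3.3,fy=3.3,interpolation=cv2.INTER_CUBIC))
```

```text
(no output)
```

View pics/c1.png

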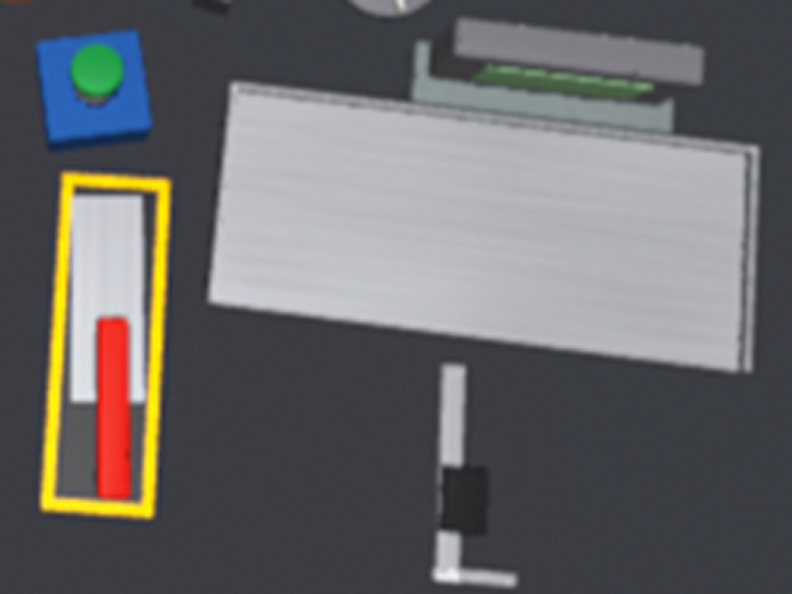

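View pics/c0.png

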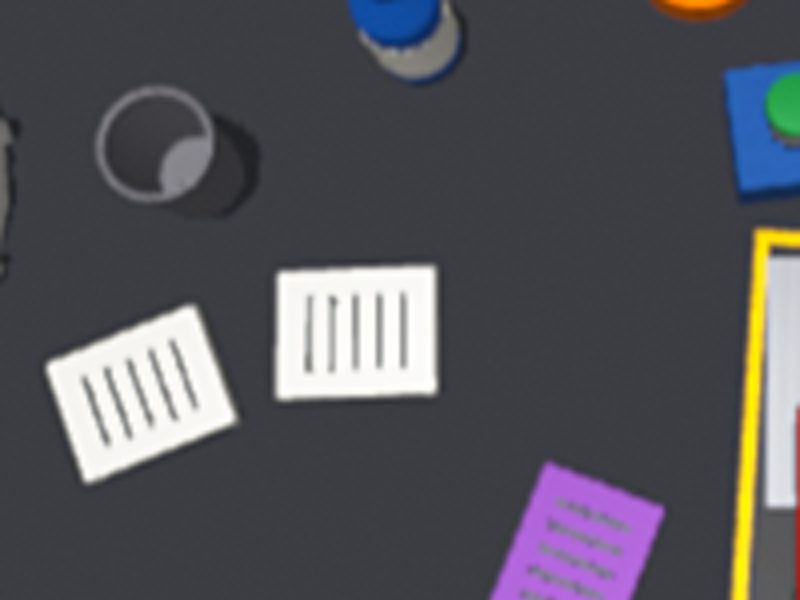

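Run:
```python
from h import *
c=cam('top')
f=lambda u,v,z:px2w(c,[[u,v]],z)[0,:2]
FL,FR,BL,BR=f(313,221.8,.034),f(474.8,242.7,.034),f(320.3,154.8,.038),f(479.7,174.5,.038)
print(FL,FR,BL,BR,'w',np.linalg.norm(FL-FR),np.linalg.norm(BL-BR),'d',np.linalg.norm(FL-BL),np.linalg.norm(FR-BR))
print('ctr',(FL+FR+BL+BR)/4,[np.degrees(np.arctan2(*(a-b)[::-1])) for a,b in((FL,FR),(BL,BR),(BL,FL),(BR,FR))])
print('caliper',f(385,285,.005),f(388,240,.005))
s=monitor.observe(); print(Ro.from_euler('xyz',s['tool_rot']).as_matrix().round(3))
go(.656,.020,.16,0)
go(.656,.020,.16,-25)
```

```text
[ 0.48851831 -0.06406553] [ 0.43344354 -0.45622226] [ 0.65866928 -0.0881152 ] [ 0.60257226 -0.48420018] w 0.396005219081087 0.400037726128118 d 0.17184218903393816 0.1714272128867723
ctr [ 0.54580085 -0.27315079] [np.float64(82.00562486970968), np.float64(81.93888402976532), np.float64(-8.045074490535063), np.float64(-9.393022290344394)]
caliper [ 0.33244114 -0.24087345] [ 0.44323175 -0.25584594]
[[-0.     0.406  0.914]
 [-0.001  0.914 -0.406]
 [-1.    -0.001  0.   ]]
t 0.1 pos [0.2535 0.571  0.2448] turn/6 [-3.989e+00 -1.000e-03  1.000e-02] shift/30 after turn [  2.826 -18.366  13.417] (before turn [  2.839 -11.341  19.714] ) F [ 0.4 -0.  -0.6] w 0.0852
t 0.1 pos [0.2535 0.571  0.2448] turn/6 [0.178 0.001 0.01 ] shift/30 after turn [  2.826 -10.975  19.922] (before turn [  2.839 -11.341  19.714] ) F [ 0.4 -0.  -0.6] w 0.0852
```

>>> arm_command --delta_pos '[[0, -0.5, 0.85], [0, -0.53, 0.82], [0, -0.57, 0.8], [0, -0.6, 0.8], [0, -0.64, 0.75], [0, -0.67, 0.7], [0, -0.71, 0.67], [0, -0.74, 0.65], [0, -0.78, 0.6], [0, -0.81, 0.6]]' --rotation '[[-0.4, 0, 0], [-0.4, 0, 0], [-0.4, 0, 0], [-0.4, 0, 0], [-0.4, 0, 0], [-0.4, 0, 0], [-0.4, 0, 0], [-0.4, 0, 0], [-0.4, 0, 0], [-0.4, 0, 0]]' --gripper 1

```text
clock: 1.1
position: [0.4256, 0.3224, 0.2417]
tool_rot: [-2.379, 1.564, -2.354]
force: [0.4, 0.3, 0.2]
grip_width: -0.0001
```

```bash
python3 -c "
from h import *
go(.656,.020,.13,0)"
```

```text
t 1.1 pos [0.4256 0.3224 0.2417] turn/6 [ 0.236 -0.045  0.044] shift/30 after turn [  3.722 -10.081   7.679] (before turn [  3.734 -10.251   7.444] ) F [0.4 0.3 0.2] w -0.0001
```

>>> arm_command --delta_pos '[[0.2, -1, 0.76], [0.2, -1, 0.76], [0.2, -1, 0.76], [0.2, -1, 0.76], [0.2, -1, 0.76], [0.2, -1, 0.76], [0.2, -1, 0.76], [0.2, -1, 0.76], [0.2, -1, 0.76], [0.2, -0.8, 0.7]]' --rotation '[[0.1, 0, 0], [0.1, 0, 0], [0, 0, 0], [0, 0, 0], [0, 0, 0], [0, 0, 0], [0, 0, 0], [0, 0, 0], [0, 0, 0], [0, 0, 0]]'

```text
clock: 2.1
position: [0.6607, 0.0166, 0.1782]
tool_rot: [-2.562, 1.562, -2.556]
force: [0.1, -0.3, 0.4]
grip_width: -0.0001
```

Run:
```python
from h import *
go(.656,.020,.12,0)
c,im=grab('wrist','w1.png'); print(c[2],c[3].round(3)); print(w2px(c,[[.656,.02,.088],[*monitor.observe()['position'][:2],.09]]))
```

```text
t 2.1 pos [0.6607 0.0166 0.1782] turn/6 [ 0.062 -0.069  0.046] shift/30 after turn [ 1.94   0.113 -0.156] (before turn [ 1.941  0.123 -0.141] ) F [ 0.1 -0.3  0.4] w -0.0001
[0.59577172 0.01693541 0.30730972] [[-0.006  0.968  0.251]
 [ 1.     0.007 -0.003]
 [-0.005  0.251 -0.968]]
[[264.89189732 198.94492625]
 [254.10640314 207.81205455]]
```

View pics/w1.png

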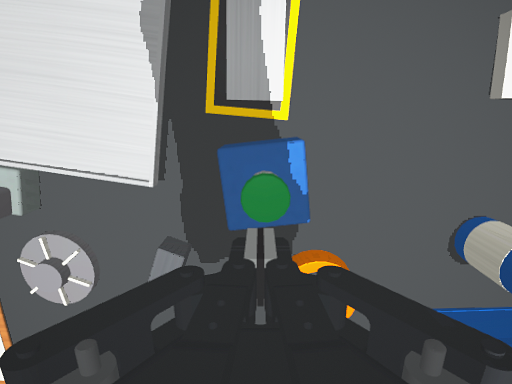

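The wrist picture has the plunger head at (266,198), and I predicted (265,199), so they agree. Now I'll press it.

>>> arm_command --delta_pos '[[0.6, 0.1, -0.15], [0.6, 0, 0], [0.6, 0, 0], [0.5, 0, 0], [0.25, 0, 0], [0.25, 0, 0], [0.15, 0, 0], [0.1, 0, 0]]' --rotation '[[0, 0, 0], [0, 0, 0], [0, 0, 0], [0, 0, 0], [0, 0, 0], [0, 0, 0], [0, 0, 0], [0, 0, 0]]'

```text
clock: 2.95
position: [0.6591, 0.0108, 0.0875]
tool_rot: [-2.181, 1.561, -2.183]
force: [-26.9, 0.3, 59.0]
grip_width: -0.0
```

>>> arm_command --delta_pos '[[-0.05, 0, 0], [-0.03, 0, 0], [0, 0, 0]]' --rotation '[[0, 0, 0], [0, 0, 0], [0, 0, 0]]'

```text
clock: 3.25
position: [0.659, 0.0109, 0.0935]
tool_rot: [-2.096, 1.561, -2.098]
force: [-3.5, -0.7, 5.5]
grip_width: 0.0001
```

Run:
```python
from h import *
c,im=grab('wrist','w2.png'); im2=optics.grab_frame('scene'); 
a=im[100:384,130:400]; b=cv2.resize(im2[170:250,170:250],(284,284))
cv2.imwrite('pics/w2c.png',np.hstack([a,b])[:,:,::-1]); go(.656,.02,.12,0)
```

```text
t 3.35 pos [0.659  0.0109 0.0934] turn/6 [-0.023 -0.047  0.079] shift/30 after turn [-0.888  0.304 -0.1  ] (before turn [-0.89   0.296 -0.105] ) F [-2.3 -1.4  4.6] w -0.0001
```

View pics/w2c.png

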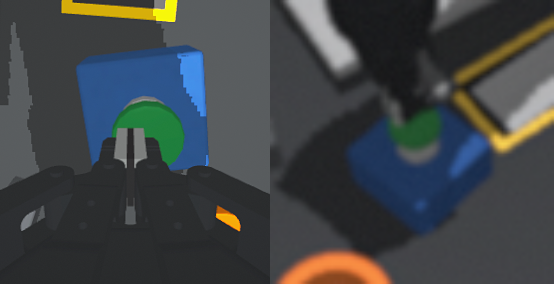

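>>> arm_command --delta_pos '[[0.15, 0, 0], [0.1, 0, 0], [0.06, 0, 0], [0.06, 0, 0], [0.06, 0, 0], [0.06, 0, 0], [0.06, 0, 0]]' --rotation '[[0, 0, 0], [0, 0, 0], [0, 0, 0], [0, 0, 0], [0, 0, 0], [0, 0, 0], [0, 0, 0]]'

```text
clock: 4.05
position: [0.6593, 0.0109, 0.0879]
tool_rot: [-1.808, 1.562, -1.811]
force: [-12.3, -0.8, 25.5]
grip_width: 0.0001
```

>>> arm_command --delta_pos '[[0.07, 0, 0], [0.07, 0, 0], [0.07, 0, 0], [-0.5, 0, 0], [-1, 0, 0], [-1, 0, 0], [-1, 0, 0]]' --rotation '[[0, 0, 0], [0, 0, 0], [0, 0, 0], [0, 0, 0], [0, 0, 0], [0, 0, 0], [0, 0, 0]]'

```text
clock: 4.75
position: [0.6581, 0.0121, 0.1943]
tool_rot: [-2.076, 1.56, -2.078]
force: [0.6, -0.7, -0.4]
grip_width: 0.0
```

```bash
python3 -c "
from h import *
go(.447,.012,.13,-1)"
```

```text
t 4.75 pos [0.6581 0.0121 0.1943] turn/6 [ 0.143 -0.047  0.087] shift/30 after turn [ 2.144 -0.127 -7.036] (before turn [ 2.180e+00 -3.000e-03 -7.026e+00] ) F [ 0.6 -0.7 -0.4] w 0.0
```

>>> arm_command --delta_pos '[[0, 0, -0.9], [0.2, 0, -0.9], [0.3, 0, -0.9], [0.3, 0, -0.9], [0.3, 0, -0.9], [0.3, 0, -0.9], [0.3, -0.05, -0.9], [0.3, -0.05, -0.7], [0.1, 0, 0]]' --rotation '[[0.05, -0.01, 0.02], [0.05, -0.01, 0.02], [0.04, -0.01, 0.02], [0, -0.01, 0.02], [0, 0, 0], [0, 0, 0], [0, 0, 0], [0, 0, 0], [0, 0, 0]]' --gripper -1

```text
clock: 5.65
position: [0.4442, 0.0131, 0.1362]
tool_rot: [0.114, 1.556, 0.097]
force: [0.5, 0.1, 0.7]
grip_width: 0.0856
```

Run:
```python
from h import *
go(.447,.012,.05,-1)
c,im=grab('wrist','w3.png'); hsv=cv2.cvtColor(im,cv2.COLOR_RGB2HSV)
H,S,V=[hsv[...,i] for i in range(3)]
for q in blobs(((H<6)|(H>174))&(S>180)&(V>60),200): print(q.mean(0),rect(px2w(c,q,.068)))
for q in blobs((S<40)&(V>120),400): print('bl',q.mean(0),rect(px2w(c,q,.003)))
print(w2px(c,[[.447,.012,.068]]))
```

```text
t 5.65 pos [0.4442 0.0131 0.1362] turn/6 [ 0.01   0.136 -0.016] shift/30 after turn [ 2.874 -0.035  0.093] (before turn [ 2.875 -0.039  0.052] ) F [0.5 0.1 0.7] w 0.0856
[257.24228029 156.90736342] (411, 12, 23, 126, 89.0)
bl [ 91.06976744 366.29457364] (653, -194, 53, 56, 6.1)
bl [377.76851852 261.03703704] (522, 127, 63, 17, 40.9)
bl [501.10465116 266.25      ] (537, 261, 97, 30, 14.0)
bl [ 73.18950931 258.28426396] (513, -189, 99, 216, 15.3)
bl [257.90306122 229.48979592] (496, 10, 57, 161, 89.2)
bl [289.47928994  98.30177515] (367, 41, 25, 47, 87.5)
[[258.33910622 215.16600979]]
```

View pics/w3.png

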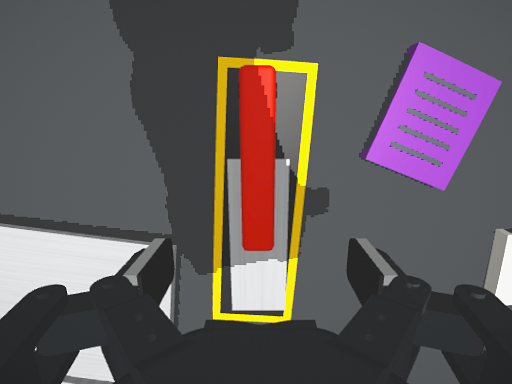

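>>> arm_command --delta_pos '[[0.5, -0.03, 0.05], [0.5, 0, 0], [0.6, 0, 0], [0.6, 0, 0], [0.5, 0, 0], [0.15, 0, 0], [0, 0, 0]]' --rotation '[[0, 0.06, 0], [0, 0.06, 0], [0, 0, 0], [0, 0, 0], [0, 0, 0], [0, 0, 0], [0, 0, 0]]'

```text
clock: 6.4
position: [0.4574, 0.014, 0.0506]
tool_rot: [0.278, 1.557, 0.262]
force: [-0.6, 0.3, 0.8]
grip_width: 0.0853
```

```bash
python3 -c "
from h import *
go(.446,.0115,.05,-1)"
```

```text
t 6.4 pos [0.4574 0.014  0.0506] turn/6 [ 0.016  0.124 -0.036] shift/30 after turn [ 0.019 -0.091 -0.379] (before turn [ 0.014 -0.091 -0.38 ] ) F [-0.6  0.3  0.8] w 0.0853
```

>>> arm_command --delta_pos '[[0, -0.08, -0.2], [0, -0.03, -0.2], [0, 0, 0]]' --rotation '[[0, 0.12, -0.03], [0, 0.1, 0], [0, 0.06, 0]]'

```text
clock: 6.7
position: [0.4456, 0.0108, 0.0522]
tool_rot: [3.11, 1.554, 3.095]
force: [-0.1, -0.4, -0.9]
grip_width: 0.0858
```

```bash
python3 -c "
from h import *
go(.446,.0115,.05,-1)"
```

```text
t 6.7 pos [0.4456 0.0108 0.0522] turn/6 [ 0.016 -0.156 -0.005] shift/30 after turn [0.072 0.024 0.014] (before turn [0.071 0.024 0.015] ) F [-0.1 -0.4 -0.9] w 0.0858
```

Now it is tilted slightly the other way, so I'll correct that and close.

>>> arm_command --delta_pos '[[0.07, 0, 0], [0, 0, 0], [0, 0, 0], [0, 0, 0], [0, 0, 0], [0, 0, 0]]' --rotation '[[0, -0.14, 0], [0, 0, 0], [0, 0, 0], [0, 0, 0], [0, 0, 0], [0, 0, 0]]' --gripper 1 --grip_force 80

```text
clock: 7.3
position: [0.4462, 0.0107, 0.051]
tool_rot: [0.52, 1.569, 0.504]
force: [-0.3, -0.6, -2.1]
grip_width: 0.0228
```

```bash
python3 -c "
from h import *
go(.446,.0115,.09,-1)"
```

```text
t 7.3 pos [0.4462 0.0107 0.051 ] turn/6 [ 0.014  0.012 -0.007] shift/30 after turn [-1.299  0.026 -0.008] (before turn [-1.299  0.027 -0.006] ) F [-0.3 -0.6 -2.1] w 0.0228
```

>>> arm_command --delta_pos '[[-0.5, 0, 0], [-0.8, 0, 0], [-0.8, 0, 0], [-0.8, 0.5, -0.4], [0, 0.9, -0.5], [0, 0.9, -0.5], [0, 0.9, -0.5], [0, 0.9, -0.5], [0, 0.9, -0.5], [0, 0.9, -0.3]]' --rotation '[[0, 0, 0], [0, 0, 0], [0, 0, 0], [0, 0, 0], [-0.1, 0, 0], [-0.1, 0, 0], [-0.1, 0, 0], [-0.1, 0, 0], [0, 0, 0], [0, 0, 0]]'

```text
clock: 8.3
position: [0.3463, 0.1902, 0.1412]
tool_rot: [0.579, 1.57, 0.599]
force: [0.9, -0.2, -1.1]
grip_width: 0.0229
```

```bash
cat > cov.py <<'E'
from h import *
def covers(f=None,z=.016,cams='top'):
    c,im=grab(cams,f); hsv=cv2.cvtColor(im,cv2.COLOR_RGB2HSV); S,V=hsv[...,1],hsv[...,2]
    out=[]
    for q in blobs((S<30)&(V>205),400):
        w=px2w(c,q,z); r=rect(w); 
        if 60<min(r[2:4])<130 and max(r[2:4])<190: print('white',q.mean(0).round(),r)
E
python3 - <<'E'
from cov import *
covers('t2.png'); covers('w4.png',cams='wrist')
go(.335,.299,.10,2)
E
```

```text
white [114. 223.] (493, 438, 81, 100, 22.2)
white [168. 208.] (531, 301, 81, 100, 1.1)
white [  9. 208.] (539, 716, 80, 68, 19.9)
white [ 32. 191.] (578, 665, 80, 86, 54.8)
white [ 42. 166.] (645, 644, 84, 80, 0.6)
white [ 36. 142.] (712, 666, 84, 81, 35.5)
white [ 14. 125.] (754, 729, 84, 88, 62.9)
white [438.  78.] (874, -414, 187, 127, 89.7)
white [490. 313.] (486, 435, 78, 68, 16.6)
t 8.4 pos [0.3464 0.1924 0.1412] turn/6 [-0.097  0.013 -0.019] shift/30 after turn [ 1.374  3.563 -0.255] (before turn [ 1.381  3.557 -0.293] ) F [ 0.4  0.2 -1.8] w 0.0229
```

View pics/w4.png

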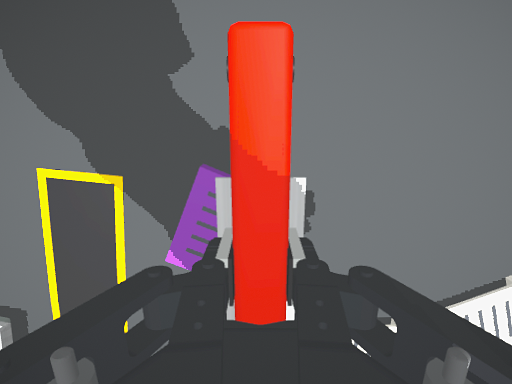

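>>> arm_command --delta_pos '[[0, 0.7, -0.05], [0, 0.8, -0.05], [0.2, 0.8, -0.05], [0.4, 0.7, -0.1], [0.4, 0.35, 0], [0.4, 0.1, 0], [0, 0, 0]]' --rotation '[[-0.03, 0, 0], [-0.03, 0, 0], [-0.02, 0, 0], [0, 0, 0], [0, 0, 0], [0, 0, 0], [0, 0, 0]]'

```text
clock: 9.1
position: [0.336, 0.2977, 0.0974]
tool_rot: [0.561, 1.569, 0.594]
force: [0.6, -0.6, -1.5]
grip_width: 0.0231
```

```bash
python3 -c "
from h import *
go(.335,.2965,.054,1.4)"
```

```text
t 9.1 pos [0.336  0.2977 0.0974] turn/6 [ 0.076  0.014 -0.009] shift/30 after turn [ 1.446 -0.04  -0.035] (before turn [ 1.446 -0.041 -0.037] ) F [ 0.6 -0.6 -1.5] w 0.0231
```

>>> arm_command --delta_pos '[[0.4, -0.04, 0], [0.4, 0, 0], [0.35, 0, 0], [0.2, 0, 0], [0.08, 0, 0], [0, 0, 0]]' --rotation '[[0.04, 0, 0], [0.02, 0, 0], [0, 0, 0], [0, 0, 0], [0, 0, 0], [0, 0, 0]]'

```text
clock: 9.7
position: [0.3373, 0.2935, 0.0527]
tool_rot: [-0.406, 1.569, -0.383]
force: [0.3, 0.7, -2.0]
grip_width: 0.023
```

Run:
```python
from cov import *
go(.462,.2995,.054,1.4)
covers('t3.png'); im=cv2.imread('pics/t3.png'); cv2.imwrite('pics/t3c.png',cv2.resize(im[150:350,60:320],None,fx=3,fy=3))
```

```text
t 9.7 pos [0.3373 0.2935 0.0527] turn/6 [-0.018  0.013  0.006] shift/30 after turn [-0.043  0.099  4.159] (before turn [-0.037  0.107  4.159] ) F [ 0.3  0.7 -2. ] w 0.023
white [114. 223.] (493, 438, 81, 100, 22.3)
white [168. 208.] (531, 301, 81, 100, 1.1)
white [  9. 208.] (539, 716, 80, 68, 19.9)
white [ 32. 191.] (578, 665, 80, 86, 54.8)
white [ 42. 166.] (645, 644, 84, 80, 0.6)
white [ 36. 142.] (712, 666, 84, 81, 35.5)
white [ 14. 125.] (754, 729, 84, 88, 62.9)
white [438.  78.] (874, -415, 187, 127, 90.0)
```

View pics/t3c.png

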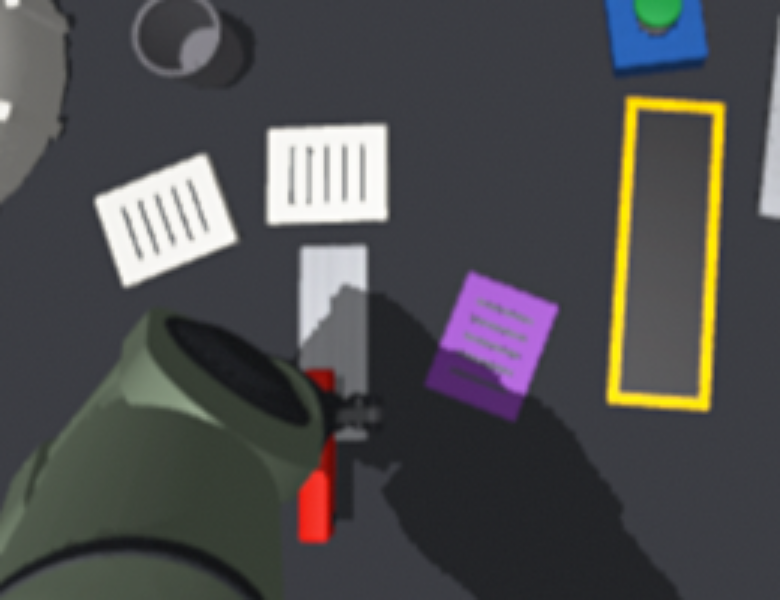

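The blade lies flat, in line with the near cover and about 4 mm to its right. I'll insert it, correcting as I go.

>>> arm_command --delta_pos '[[-0.03, 0.12, 0.2], [0, 0.04, 0.4], [0, 0, 0.5], [0, 0, 0.5]]' --rotation '[[0, 0, 0], [0, 0, 0], [0, 0, 0], [0, 0, 0]]'

```text
clock: 10.15
position: [0.3881, 0.3011, 0.0554]
tool_rot: [0.338, 1.568, 0.363]
force: [0.1, -0.0, -1.0]
grip_width: 0.023
```

```bash
python3 -c "
from h import *
go(.462,.2995,.054,1.4)"
```

```text
t 10.15 pos [0.3881 0.3011 0.0554] turn/6 [ 0.007  0.027 -0.009] shift/30 after turn [ 0.048 -0.114  2.462] (before turn [ 0.055 -0.116  2.462] ) F [ 0.1 -0.  -1. ] w 0.023
```

>>> arm_command --delta_pos '[[0.03, -0.08, 0.4], [0.02, -0.03, 0.5], [0, 0, 0.5], [0, 0, 0.5], [0, 0, 0.4], [0, 0, 0.1]]' --rotation '[[0, 0, 0], [0, 0, 0], [0, 0, 0], [0, 0, 0], [0, 0, 0], [0, 0, 0]]'

```text
clock: 10.75
position: [0.4695, 0.2982, 0.0551]
tool_rot: [0.373, 1.565, 0.395]
force: [-0.8, -0.1, -2.0]
grip_width: 0.0228
```

Run:
```python
from cov import *
go(.462,.2995,.054,1.4)
covers()
```

```text
t 10.75 pos [0.4695 0.2982 0.0551] turn/6 [-0.025  0.056 -0.022] shift/30 after turn [ 0.037  0.051 -0.25 ] (before turn [ 0.036  0.05  -0.25 ] ) F [-0.8 -0.1 -2. ] w 0.0228
white [170. 193.] (572, 298, 67, 86, 23.0)
```

Run:
```python
from cov import *
c,a=grab('scene'); c,b=grab('top')
A=cv2.resize(a[210:330,270:420],(480,384)); B=cv2.resize(b[150:270,60:220],(512,384))
cv2.imwrite('pics/x5.png',np.hstack([A[:,:400],B[:,:400]])[:,:,::-1])
```

```text
(no output)
```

View pics/x5.png

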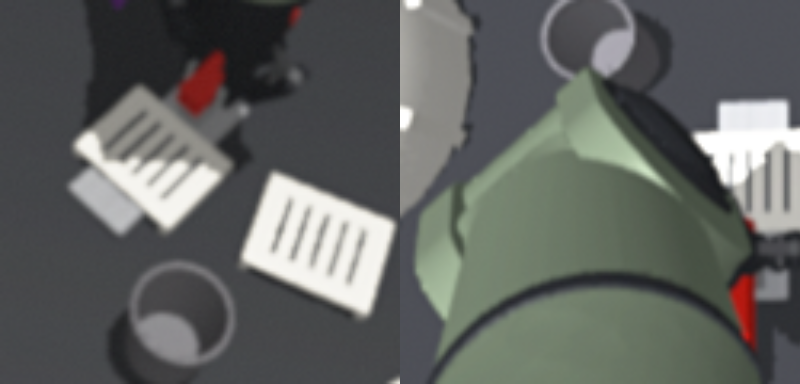

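The cover in front of the arm now sits on the blade, and the tip shows past the far edge. Lifting.

>>> arm_command --delta_pos '[[-0.1, 0, 0], [-0.2, 0, 0], [-0.35, 0, 0], [-0.5, 0, 0], [-0.6, 0, 0], [-0.7, 0, 0], [-0.6, 0, 0], [-0.5, 0, 0], [-0.3, 0, 0], [-0.1, 0, 0]]' --rotation '[[0, 0.03, 0], [0, 0.03, 0], [0, 0, 0], [0, 0, 0], [0, 0, 0], [0, 0, 0], [0, 0, 0], [0, 0, 0], [0, 0, 0], [0, 0, 0]]'

```text
clock: 11.9
position: [0.4642, 0.2989, 0.1839]
tool_rot: [2.361, 1.567, 2.388]
force: [0.3, 0.8, -3.4]
grip_width: 0.0228
```

```bash
python3 -c "
from h import *
go(.474,-.325,.17,-8.3)"
```

```text
t 11.9 pos [0.4642 0.2989 0.1839] turn/6 [ 1.642 -0.027 -0.023] shift/30 after turn [  0.464 -20.533   3.325] (before turn [  0.41  -20.8    -0.236] ) F [ 0.3  0.8 -3.4] w 0.0228
```

>>> arm_command --delta_pos '[[0, -0.2, 0], [0, -0.4, 0], [0, -0.55, 0], [0, -0.65, 0], [0, -0.7, 0], [0, -0.7, 0.02], [0, -0.7, 0.02], [0, -0.7, 0.04], [0, -0.7, 0.05], [0, -0.7, 0.06]]' --rotation '[[0.08, 0, 0], [0.08, 0, 0], [0.08, 0, 0], [0.08, 0, 0], [0.08, 0, 0], [0.08, 0, 0], [0.08, 0, 0], [0.08, 0, 0], [0.08, 0, 0], [0.08, 0, 0]]'

```text
clock: 12.9
position: [0.4625, 0.1001, 0.1803]
tool_rot: [-2.851, 1.562, -2.919]
force: [0.3, 0.1, -2.7]
grip_width: 0.0231
```

>>> arm_command --delta_pos '[[0, -0.7, 0.06], [0, -0.7, 0.07], [0, -0.7, 0.08], [0, -0.7, 0.08], [0, -0.7, 0.09], [0, -0.7, 0.1], [0, -0.7, 0.1], [0, -0.7, 0.1], [0, -0.7, 0.1], [0, -0.7, 0.1]]' --rotation '[[0.08, 0, 0], [0.08, 0, 0], [0.08, 0, 0], [0.08, 0, 0], [0.08, 0, 0], [0.08, 0, 0], [0.08, 0, 0], [0.08, 0, 0], [0.08, 0, 0], [0.08, 0, 0]]'

```text
clock: 13.9
position: [0.4533, -0.1363, 0.1786]
tool_rot: [-2.684, 1.554, -2.857]
force: [0.6, -0.3, -2.3]
grip_width: 0.0229
```

```bash
python3 -c "
from h import *
go(.474,-.325,.17,-8.3)"
```

```text
t 13.9 pos [ 0.4533 -0.1363  0.1786] turn/6 [-0.272 -0.141  0.067] shift/30 after turn [ 0.287 -6.123  1.59 ] (before turn [ 0.305 -6.073  1.769] ) F [ 0.6 -0.3 -2.3] w 0.0229
```

>>> arm_command --delta_pos '[[0, -0.7, 0.15], [0, -0.7, 0.2], [0, -0.7, 0.2], [0, -0.7, 0.2], [0, -0.7, 0.2], [0, -0.7, 0.2], [0, -0.6, 0.2], [0, -0.5, 0.1], [0, -0.3, 0.05], [0, -0.1, 0]]' --rotation '[[-0.05, 0, 0], [-0.05, 0, 0], [-0.05, 0, 0], [-0.05, 0, 0], [0, 0, 0], [0, 0, 0], [0, 0, 0], [0, -0.05, 0], [0, -0.05, 0], [0, 0, 0]]'

```text
clock: 14.9
position: [0.4523, -0.3331, 0.176]
tool_rot: [-2.572, 1.556, -2.744]
force: [-0.4, 1.3, -3.2]
grip_width: 0.0229
```

Run:
```python
from h import *
go(.474,-.325,.17,-8.3)
c,a=grab('top','t6.png'); cs,s=grab('scene')
print(w2px(c,[[.538,-.333,.046]]))
cv2.imwrite('pics/x6.png',np.hstack([cv2.resize(s[70:230,90:290],(480,384))[:,:400],cv2.resize(a[120:280,310:510],(480,384))[:,:400]])[:,:,::-1])
```

```text
t 14.9 pos [ 0.4523 -0.3331  0.176 ] turn/6 [-0.262 -0.123  0.077] shift/30 after turn [0.2   0.372 0.676] (before turn [0.188 0.392 0.668] ) F [-0.4  1.3 -3.2] w 0.0229
[[422.54981231 200.16491898]]
```

View pics/x6.png

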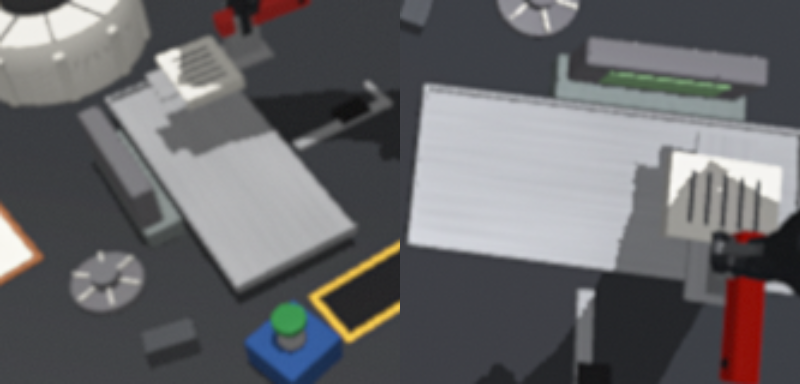

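>>> arm_command --delta_pos '[[0, 0.15, 0.2], [0, 0.15, 0.2], [0.3, 0.1, 0.2], [0.5, 0, 0.1], [0.6, 0, 0], [0.5, 0, 0], [0.3, 0, 0], [0.1, 0, 0]]' --rotation '[[-0.1, -0.06, 0.04], [-0.1, -0.06, 0.03], [-0.1, 0, 0], [0, 0, 0], [0, 0, 0], [0, 0, 0], [0, 0, 0], [0, 0, 0]]'

```text
clock: 15.8
position: [0.4794, -0.3179, 0.1]
tool_rot: [1.615, 1.568, 1.484]
force: [-0.6, 0.3, -2.1]
grip_width: 0.0225
```

Run:
```python
from h import *
go(.474,-.325,.092,-8.3)
```

```text
t 15.8 pos [ 0.4794 -0.3179  0.1   ] turn/6 [ 0.136 -0.001 -0.023] shift/30 after turn [ 0.267 -0.259 -0.143] (before turn [ 0.266 -0.258 -0.147] ) F [-0.6  0.3 -2.1] w 0.0225
```

>>> arm_command --delta_pos '[[0, -0.2, -0.1], [0.15, -0.05, -0.04], [0.15, 0, 0], [0.15, 0, 0], [0.08, 0, 0], [0, 0, 0]]' --rotation '[[0.06, 0, 0], [0.05, 0, 0], [0, 0, 0], [0, 0, 0], [0, 0, 0], [0, 0, 0]]'

```text
clock: 16.4
position: [0.4742, -0.326, 0.0835]
tool_rot: [0.906, 1.569, 0.762]
force: [-0.6, 0.2, -1.8]
grip_width: 0.0225
```

Run:
```python
from cov import *
go(.474,-.325,.085,-8.3)
c,im=grab('top','t7.png'); hsv=cv2.cvtColor(im,cv2.COLOR_RGB2HSV)
cv2.imwrite('pics/x7.png',cv2.resize(im[130:290,310:510],(750,600))[:,:,::-1])
```

```text
t 16.4 pos [ 0.4742 -0.326   0.0835] turn/6 [ 0.012  0.013 -0.016] shift/30 after turn [-0.051  0.031 -0.013] (before turn [-0.051  0.031 -0.013] ) F [-0.6  0.2 -1.8] w 0.0225
```

View pics/x7.png

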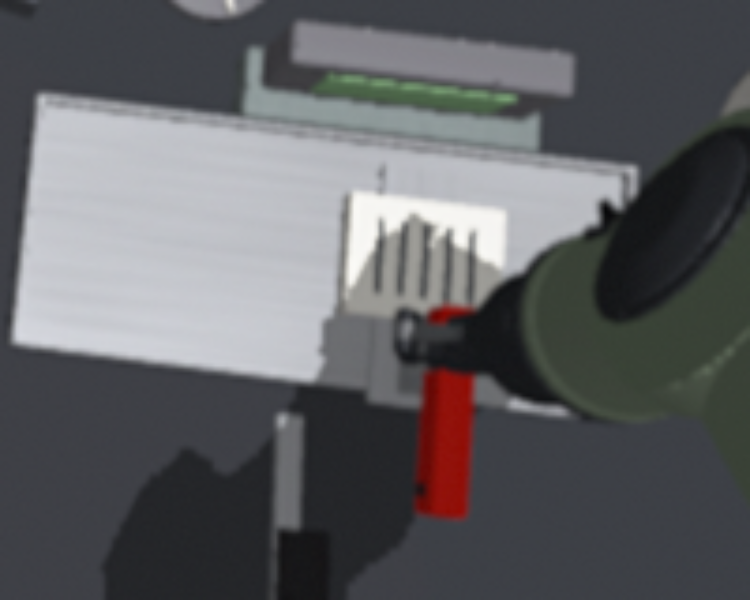

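The cover is down on the pan (wrist load fell to the spatula's weight). Retracting.

>>> arm_command --delta_pos '[[-0.04, 0, -0.15], [0, 0, -0.3], [0, 0, -0.4], [0, 0, -0.4]]' --rotation '[[0, 0, 0], [0, 0, 0], [0, 0, 0], [0, 0, 0]]'

```text
clock: 16.85
position: [0.4355, -0.3201, 0.0853]
tool_rot: [0.446, 1.568, 0.304]
force: [0.8, 0.8, -2.3]
grip_width: 0.0227
```

Run:
```python
from h import *
go(.474-.13*.989,-.326+.13*.144,.0845,-8.3)
```

```text
t 16.85 pos [ 0.4355 -0.3201  0.0853] turn/6 [ 0.023  0.025 -0.012] shift/30 after turn [ 0.026 -0.011 -3.033] (before turn [ 1.800e-02 -3.000e-03 -3.033e+00] ) F [ 0.8  0.8 -2.3] w 0.0227
```

>>> arm_command --delta_pos '[[0.02, 0, -0.5], [0, 0, -0.5], [0, 0, -0.5], [0, 0, -0.5], [0, 0, -0.5], [0, 0, -0.4], [0, 0, -0.1], [-0.5, 0, 0], [-0.8, 0, 0], [-0.8, 0, 0]]' --rotation '[[0, 0, 0], [0, 0, 0], [0, 0, 0], [0, 0, 0], [0, 0, 0], [0, 0, 0], [0, 0, 0], [0, 0, 0], [0, 0, 0], [0, 0, 0]]'

```text
clock: 17.85
position: [0.3332, -0.3048, 0.1483]
tool_rot: [2.218, 1.567, 2.072]
force: [0.6, -0.1, -2.9]
grip_width: 0.0228
```

```bash
cat >> cov.py <<'E'
PC=np.array([.546,-.273]); ps=np.radians(-8.3); PX=np.array([np.cos(ps),np.sin(ps)]); PY=np.array([-PX[1],PX[0]])
def pan():
    c,im=grab('top','pan.png'); hsv=cv2.cvtColor(im,cv2.COLOR_RGB2HSV); S,V=hsv[...,1].astype(int),hsv[...,2].astype(int)
    for q in blobs((V>215)&(S<30),100):
        w=px2w(c,q,.046); r=rect(w); d=np.array(r[:2])/1000-PC; p=[d@PX,d@PY]
        if abs(p[0])<.09 and abs(p[1])<.2: print('pan blob',r,'in pan frame',np.round(p,3))
E
python3 - <<'E'
from cov import *
covers(); pan()
go(.32,-.1,.17,0)
E
```

```text
white [114. 223.] (493, 438, 81, 100, 22.3)
white [  9. 208.] (539, 716, 80, 68, 19.9)
white [423. 199.] (545, -348, 104, 85, 81.9)
white [ 32. 191.] (578, 665, 80, 86, 54.8)
white [ 42. 166.] (645, 644, 84, 80, 0.6)
white [ 36. 142.] (712, 666, 84, 81, 35.5)
white [ 14. 125.] (754, 729, 84, 88, 62.9)
white [438.  78.] (874, -414, 187, 127, 89.7)
pan blob (541, -335, 100, 80, 81.9) in pan frame [ 0.004 -0.062]
t 17.95 pos [ 0.3344 -0.3057  0.15  ] turn/6 [-1.396  0.019 -0.008] shift/30 after turn [-0.667  6.858 -0.481] (before turn [-0.663  6.716 -1.473] ) F [-0.4  0.4 -3.1] w 0.0231
```

>>> arm_command --delta_pos '[[-0.2, 0.5, 0.3], [-0.2, 0.9, 0.4], [-0.2, 1, 0.4], [-0.1, 1, 0.4], [0, 1, 0.4], [0, 1, 0.4], [0, 1, 0.4], [0, 1, 0.4], [0, 1, 0.4], [0, 1, 0.4]]' --rotation '[[-0.15, 0, 0], [-0.15, 0, 0], [-0.15, 0, 0], [-0.15, 0, 0], [-0.15, 0, 0], [-0.15, 0, 0], [-0.15, 0, 0], [-0.15, 0, 0], [-0.15, 0, 0], [-0.15, 0, 0]]'

```text
clock: 18.95
position: [0.4748, -0.0256, 0.1683]
tool_rot: [-0.14, 1.567, -0.129]
force: [1.1, -0.6, -2.1]
grip_width: 0.0229
```

Run:
```python
from h import *
go(.313,.364,.15,22.3)
```

```text
t 18.95 pos [ 0.4748 -0.0256  0.1683] turn/6 [-3.616  0.032  0.011] shift/30 after turn [ 0.611 14.062 -0.061] (before turn [ 0.586 13.044 -5.257] ) F [ 1.1 -0.6 -2.1] w 0.0229
```

>>> arm_command --delta_pos '[[0, 0.93, -0.37], [0, 0.95, -0.34], [0, 0.96, -0.3], [0, 0.97, -0.27], [0, 0.98, -0.23], [0, 0.98, -0.2], [0, 1, -0.16], [0, 1, -0.12], [0, 1, -0.08], [0, 1, -0.05]]' --rotation '[[-0.35, 0, 0], [-0.35, 0, 0], [-0.35, 0, 0], [-0.35, 0, 0], [-0.35, 0, 0], [-0.35, 0, 0], [-0.35, 0, 0], [-0.35, 0, 0], [-0.35, 0, 0], [-0.35, 0, 0]]'

```text
clock: 19.95
position: [0.3539, 0.266, 0.1627]
tool_rot: [0.341, 1.568, 0.736]
force: [0.3, -0.1, -2.6]
grip_width: 0.0229
```

Run:
```python
from cov import *
covers()
go(.313,.364,.10,22.3)
```

```text
white [115. 222.] (492, 438, 80, 99, 22.6)
white [  9. 208.] (539, 716, 80, 68, 19.9)
white [423. 199.] (545, -348, 104, 85, 81.9)
white [ 32. 191.] (578, 665, 80, 86, 54.8)
white [ 42. 166.] (645, 644, 84, 80, 0.6)
white [ 36. 142.] (712, 666, 84, 81, 35.5)
white [ 14. 125.] (754, 729, 84, 88, 62.9)
white [438.  78.] (874, -414, 187, 127, 89.7)
t 20.0 pos [0.352  0.2706 0.1628] turn/6 [ 0.12   0.034 -0.034] shift/30 after turn [ 2.094  3.375 -0.021] (before turn [2.106 3.367 0.014] ) F [-5.6  7.9 -1.1] w 0.0225
```

>>> arm_command --delta_pos '[[0, 0.7, 0], [0, 0.8, 0], [0.2, 0.8, 0], [0.4, 0.6, 0], [0.5, 0.3, 0], [0.5, 0.1, 0], [0.3, 0, 0], [0.1, 0, 0]]' --rotation '[[0.06, 0, 0], [0.06, 0, 0], [0, 0, 0], [0, 0, 0], [0, 0, 0], [0, 0, 0], [0, 0, 0], [0, 0, 0]]'

```text
clock: 20.8
position: [0.3104, 0.3679, 0.0975]
tool_rot: [1.298, 1.564, 1.692]
force: [-0.2, -0.5, -2.4]
grip_width: 0.0228
```

Run:
```python
from cov import *
go(.313,.364,.054,22.4)
```

```text
t 20.8 pos [0.3104 0.3679 0.0975] turn/6 [ 0.02   0.018 -0.063] shift/30 after turn [ 1.45  -0.153  0.031] (before turn [ 1.449 -0.163  0.028] ) F [-0.2 -0.5 -2.4] w 0.0228
```

>>> arm_command --delta_pos '[[0.4, -0.1, 0], [0.4, -0.05, 0], [0.35, 0, 0], [0.2, 0, 0], [0.08, 0, 0], [0, 0, 0]]' --rotation '[[0, 0, -0.05], [0, 0, 0], [0, 0, 0], [0, 0, 0], [0, 0, 0], [0, 0, 0]]'

```text
clock: 21.4
position: [0.3133, 0.3625, 0.0511]
tool_rot: [0.353, 1.569, 0.744]
force: [0.2, 0.4, 0.9]
grip_width: 0.0226
```

Run:
```python
from cov import *
covers('t8.png')
go(.492-.065*.925,.438-.065*.381,.055,22.4)
im=cv2.imread('pics/t8.png'); cv2.imwrite('pics/x8.png',cv2.resize(im[170:350,20:220],(660,594)))
```

```text
white [114. 223.] (493, 438, 81, 100, 22.2)
white [  9. 208.] (539, 716, 80, 68, 19.9)
white [423. 199.] (545, -348, 104, 85, 81.9)
white [ 32. 191.] (577, 666, 80, 86, 56.8)
white [ 42. 166.] (645, 644, 84, 80, 0.6)
white [ 36. 142.] (712, 666, 84, 81, 35.5)
white [ 14. 125.] (754, 729, 84, 88, 62.9)
white [438.  78.] (874, -414, 187, 127, 89.7)
t 21.45 pos [0.3133 0.3626 0.0512] turn/6 [ 0.     0.022 -0.009] shift/30 after turn [-0.126  0.056  4.297] (before turn [-0.116  0.056  4.297] ) F [-0.6  0.7 -2.2] w 0.0226
```

View pics/x8.png

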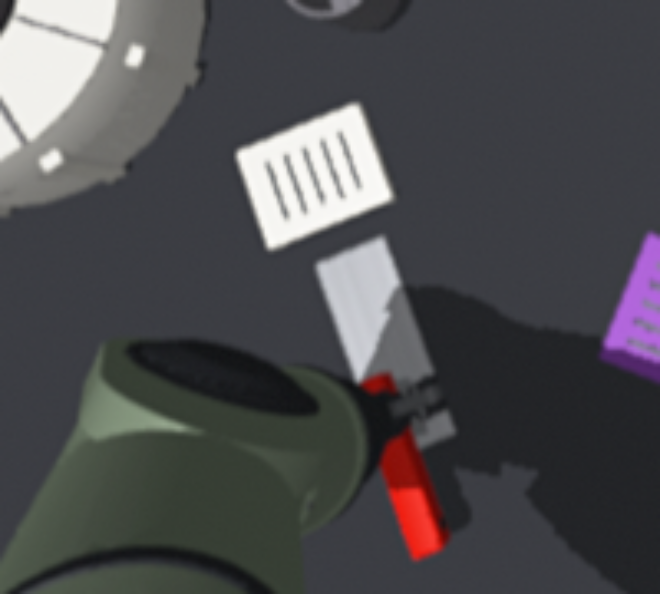

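>>> arm_command --delta_pos '[[-0.11, 0.1, 0.1], [0, 0.02, 0.4], [0, 0, 0.5], [0, 0, 0.5]]' --rotation '[[0, 0, 0], [0, 0, 0], [0, 0, 0], [0, 0, 0]]'

```text
clock: 21.85
position: [0.3554, 0.3851, 0.0565]
tool_rot: [0.452, 1.567, 0.845]
force: [-0.0, -0.9, -1.4]
grip_width: 0.023
```

Run:
```python
from cov import *
go(.4327,.4145,.055,22.4)
```

```text
t 21.85 pos [0.3554 0.3851 0.0565] turn/6 [ 0.02   0.033 -0.016] shift/30 after turn [ 0.051 -0.075  2.756] (before turn [ 0.061 -0.081  2.756] ) F [-0.  -0.9 -1.4] w 0.023
```

>>> arm_command --delta_pos '[[0.06, -0.05, 0.4], [0.02, -0.02, 0.5], [0, 0, 0.5], [0, 0, 0.5], [0, 0, 0.4], [0, 0, 0.15]]' --rotation '[[0, 0, 0], [0, 0, 0], [0, 0, 0], [0, 0, 0], [0, 0, 0], [0, 0, 0]]'

```text
clock: 22.45
position: [0.433, 0.4131, 0.0552]
tool_rot: [0.4, 1.564, 0.79]
force: [0.9, -0.6, -2.2]
grip_width: 0.0228
```

Run:
```python
from cov import *
go(.4327,.4145,.055,22.4)
covers()
```

```text
t 22.45 pos [0.433  0.4131 0.0552] turn/6 [-0.007  0.062 -0.026] shift/30 after turn [0.006 0.046 0.009] (before turn [0.006 0.046 0.009] ) F [ 0.9 -0.6 -2.2] w 0.0228
white [111. 214.] (522, 448, 78, 84, 58.0)
white [423. 199.] (546, -348, 106, 87, 81.7)
white [438.  78.] (874, -415, 189, 127, 89.1)
```

>>> arm_command --delta_pos '[[-0.1, 0, 0], [-0.2, 0, 0], [-0.35, 0, 0], [-0.5, 0, 0], [-0.6, 0, 0], [-0.7, 0, 0], [-0.6, 0, 0], [-0.5, 0, 0], [-0.3, 0, 0], [-0.1, 0, 0]]' --rotation '[[0, 0.03, 0], [0, 0.03, 0], [0, 0, 0], [0, 0, 0], [0, 0, 0], [0, 0, 0], [0, 0, 0], [0, 0, 0], [0, 0, 0], [0, 0, 0]]'

```text
clock: 23.5
position: [0.4306, 0.4124, 0.1866]
tool_rot: [1.206, 1.567, 1.599]
force: [-0.8, 0.7, -3.2]
grip_width: 0.0232
```

Run:
```python
from h import *
go(.47,0,.18,0)
```

```text
t 23.5 pos [0.4306 0.4124 0.1866] turn/6 [ 3.75   0.006 -0.037] shift/30 after turn [  0.22  -13.747   1.312] (before turn [  0.167 -13.204  -4.048] ) F [-0.8  0.7 -3.2] w 0.0232
```

>>> arm_command --delta_pos '[[0, -0.2, -0.05], [0, -0.4, -0.1], [0, -0.55, -0.13], [0, -0.65, -0.14], [0, -0.7, -0.13], [0, -0.7, -0.12], [0, -0.7, -0.1], [0, -0.7, -0.09], [0, -0.7, -0.08], [0, -0.7, -0.06]]' --rotation '[[0.15, 0, 0], [0.18, 0, 0], [0.18, 0, 0], [0.18, 0, 0], [0.18, 0, 0], [0.18, 0, 0], [0.18, 0, 0], [0.18, 0, 0], [0.18, 0, 0], [0.18, 0, 0]]'

```text
clock: 24.5
position: [0.4516, 0.2125, 0.1816]
tool_rot: [-2.93, 1.563, -2.743]
force: [-0.3, -0.1, -2.3]
grip_width: 0.023
```

>>> arm_command --delta_pos '[[0, -0.7, -0.05], [0, -0.7, -0.03], [0, -0.7, -0.02], [0, -0.7, 0], [0, -0.7, 0.02], [0, -0.7, 0.03], [0, -0.7, 0.05], [0, -0.7, 0.05], [0, -0.7, 0.07], [0, -0.7, 0.07]]' --rotation '[[0.18, 0, 0], [0.18, 0, 0], [0.18, 0, 0], [0.18, 0, 0], [0.18, 0, 0], [0.18, 0, 0], [0.18, 0, 0], [0.18, 0, 0], [0.18, 0, 0], [0.18, 0, 0]]'

```text
clock: 25.5
position: [0.4677, -0.021, 0.1782]
tool_rot: [-2.642, 1.552, -2.674]
force: [0.6, -0.1, -3.5]
grip_width: 0.0232
```

Run:
```python
from h import *
go(.4925,-.2,.17,-8.3)
```

```text
t 25.5 pos [ 0.4677 -0.021   0.1782] turn/6 [ 1.073 -0.15   0.093] shift/30 after turn [ 0.274 -5.786  1.681] (before turn [ 0.31  -5.935  1.026] ) F [ 0.6 -0.1 -3.5] w 0.0232
```

>>> arm_command --delta_pos '[[0, -0.7, 0.1], [0, -0.7, 0.12], [0, -0.7, 0.14], [0, -0.7, 0.16], [0, -0.7, 0.18], [0, -0.7, 0.2], [0, -0.6, 0.2], [0, -0.4, 0.2], [0, -0.2, 0.1], [0, -0.05, 0]]' --rotation '[[0.12, 0, 0], [0.12, 0, 0], [0.12, 0, 0], [0.12, 0, 0], [0.12, 0, 0], [0.12, 0, 0], [0.12, -0.03, 0.02], [0.1, -0.03, 0.02], [0, -0.03, 0.02], [0, -0.03, 0]]'

```text
clock: 26.5
position: [0.483, -0.2071, 0.175]
tool_rot: [-2.643, 1.557, -2.802]
force: [0.1, 0.7, -2.7]
grip_width: 0.023
```

Run:
```python
from h import *
go(.4925,-.2,.10,-8.3)
c,a=grab('top','t6.png'); cs,s=grab('scene')
cv2.imwrite('pics/x9.png',np.hstack([cv2.resize(s[70:230,90:290],(480,384))[:,:400],cv2.resize(a[120:280,310:510],(480,384))[:,:400]])[:,:,::-1])
```

```text
t 26.5 pos [ 0.483  -0.2071  0.175 ] turn/6 [-0.139 -0.115  0.061] shift/30 after turn [2.501 0.278 0.279] (before turn [2.496 0.299 0.305] ) F [ 0.1  0.7 -2.7] w 0.023
```

View pics/x9.png

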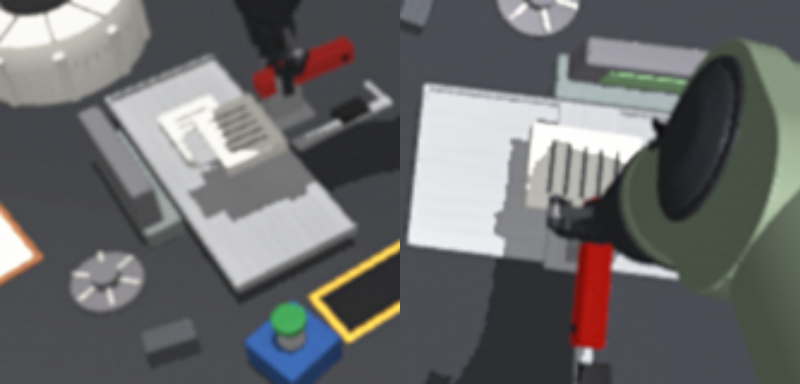

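>>> arm_command --delta_pos '[[0, 0.15, 0.1], [0, 0.12, 0.1], [0.3, 0.05, 0.05], [0.5, 0, 0], [0.6, 0, 0], [0.5, 0, 0], [0.3, 0, 0], [0.1, 0, 0]]' --rotation '[[-0.07, -0.06, 0.04], [-0.07, -0.06, 0.03], [0, 0, 0], [0, 0, 0], [0, 0, 0], [0, 0, 0], [0, 0, 0], [0, 0, 0]]'

```text
clock: 27.4
position: [0.4942, -0.1916, 0.1019]
tool_rot: [0.88, 1.566, 0.746]
force: [-0.3, 0.1, -2.5]
grip_width: 0.0231
```

Run:
```python
from h import *
go(.4925,-.2,.085,-8.3)
```

```text
t 27.4 pos [ 0.4942 -0.1916  0.1019] turn/6 [ 0.096  0.027 -0.033] shift/30 after turn [ 0.564 -0.285 -0.016] (before turn [ 0.563 -0.286 -0.02 ] ) F [-0.3  0.1 -2.5] w 0.0231
```

>>> arm_command --delta_pos '[[0.05, -0.12, 0], [0.15, -0.04, 0], [0.15, 0, 0], [0.15, 0, 0], [0.08, 0, 0], [0, 0, 0]]' --rotation '[[0.05, 0, 0], [0.04, 0, 0], [0, 0, 0], [0, 0, 0], [0, 0, 0], [0, 0, 0]]'

```text
clock: 28.0
position: [0.4945, -0.1969, 0.0841]
tool_rot: [0.58, 1.565, 0.435]
force: [-1.0, -0.1, -1.6]
grip_width: 0.023
```

Run:
```python
from cov import *
go(.4925-.13*.989,-.2+.13*.144,.0845,-8.3); covers()
```

```text
t 28.0 pos [ 0.4945 -0.1969  0.0841] turn/6 [-0.003  0.047 -0.031] shift/30 after turn [-0.013 -0.114 -4.381] (before turn [-0.035 -0.115 -4.381] ) F [-1.  -0.1 -1.6] w 0.023
white [259.  35.] (1005, 56, 101, 117, 48.2)
```

>>> arm_command --delta_pos '[[-0.02, 0, -0.15], [0, 0, -0.3], [0, 0, -0.4], [0, 0, -0.4]]' --rotation '[[0, 0.04, 0], [0, 0, 0], [0, 0, 0], [0, 0, 0]]'

```text
clock: 28.45
position: [0.456, -0.1911, 0.0853]
tool_rot: [1.032, 1.567, 0.888]
force: [-0.7, 0.6, -2.4]
grip_width: 0.0227
```

Run:
```python
from h import *
go(.4945-.13*.989,-.197+.13*.144,.0845,-8.3)
```

```text
t 28.45 pos [ 0.456  -0.1911  0.0853] turn/6 [ 0.004  0.017 -0.029] shift/30 after turn [ 0.027 -0.01  -3.032] (before turn [ 0.021 -0.009 -3.032] ) F [-0.7  0.6 -2.4] w 0.0227
```

>>> arm_command --delta_pos '[[0.02, 0, -0.5], [0, 0, -0.5], [0, 0, -0.5], [0, 0, -0.5], [0, 0, -0.5], [0, 0, -0.2], [0, 0, 0]]' --rotation '[[0, 0, 0], [0, 0, 0], [0, 0, 0], [0, 0, 0], [0, 0, 0], [0, 0, 0], [0, 0, 0]]'

```text
clock: 29.15
position: [0.3674, -0.1783, 0.0861]
tool_rot: [0.939, 1.568, 0.794]
force: [0.9, -0.4, -2.1]
grip_width: 0.0231
```

Run:
```python
from cov import *
pan()
go(.448,.013,.17,-3.5)
```

```text
pan blob (541, -335, 100, 80, 81.9) in pan frame [ 0.004 -0.062]
pan blob (559, -205, 100, 82, 81.7) in pan frame [0.003 0.069]
t 29.2 pos [ 0.368  -0.1784  0.0861] turn/6 [-0.806  0.022 -0.023] shift/30 after turn [-2.797  6.53   2.273] (before turn [-2.777  6.705  1.721] ) F [-0.6 -0.9 -2.3] w 0.0227
```

>>> arm_command --delta_pos '[[-0.6, 0, 0], [-0.9, 0, 0], [-0.9, 0.4, 0.1], [-0.4, 0.8, 0.3], [0, 0.9, 0.3], [0, 0.9, 0.3], [0, 0.9, 0.3], [0, 0.9, 0.3], [0, 0.9, 0.3], [0, 0.5, 0.2]]' --rotation '[[0, 0, 0], [0, 0, 0], [0, 0, 0], [-0.15, 0, 0], [-0.15, 0, 0], [-0.15, 0, 0], [-0.15, 0, 0], [-0.1, 0, 0], [0, 0, 0], [0, 0, 0]]'

```text
clock: 30.2
position: [0.4594, 0.0056, 0.1765]
tool_rot: [0.305, 1.56, 0.232]
force: [-0.9, 0.6, -1.2]
grip_width: 0.0229
```

Run:
```python
from cov import *
c=cam('top'); im=cv2.imread('pics/pan.png')[:,:,::-1]; hsv=cv2.cvtColor(np.ascontiguousarray(im),cv2.COLOR_RGB2HSV); H,S,V=[hsv[...,i] for i in range(3)]
for q in blobs((H>22)&(H<35)&(S>120)&(V>100)): print('yellow',rect(px2w(c,q,0)))
q=[np.zeros(2)]
go(.448,.013,.055,-3.5)
```

```text
yellow (463, 11, 86, 262, 85.3)
t 30.2 pos [0.4594 0.0056 0.1765] turn/6 [-0.109  0.097 -0.03 ] shift/30 after turn [ 4.051  0.222 -0.393] (before turn [ 4.048  0.205 -0.436] ) F [-0.9  0.6 -1.2] w 0.0229
```

>>> arm_command --delta_pos '[[0.2, 0.1, -0.2], [0.6, 0.1, -0.2], [0.8, 0, 0], [0.8, 0, 0], [0.7, 0, 0], [0.5, 0, 0], [0.25, 0, 0], [0, 0, 0]]' --rotation '[[0, 0.05, 0], [0, 0.05, 0], [0, 0, 0], [0, 0, 0], [0, 0, 0], [0, 0, 0], [0, 0, 0], [0, 0, 0]]'

```text
clock: 31.0
position: [0.4504, 0.0155, 0.0566]
tool_rot: [1.106, 1.566, 1.037]
force: [-0.4, -0.6, -1.7]
grip_width: 0.0232
```

Run:
```python
from cov import *
go(.448,.012,.0515,-4.5)
```

```text
t 31.0 pos [0.4504 0.0155 0.0566] turn/6 [ 0.094  0.021 -0.043] shift/30 after turn [ 0.17  -0.124 -0.071] (before turn [ 0.17  -0.124 -0.072] ) F [-0.4 -0.6 -1.7] w 0.0232
```

>>> arm_command --delta_pos '[[0.06, -0.1, -0.06], [0.06, 0, 0], [0.06, 0, 0], [0, 0, 0]]' --rotation '[[0.05, 0, -0.03], [0, 0, 0], [0, 0, 0], [0, 0, 0]]'

```text
clock: 31.4
position: [0.4493, 0.0121, 0.0526]
tool_rot: [0.283, 1.566, 0.208]
force: [-0.5, -0.2, -2.0]
grip_width: 0.023
```

Run:
```python
from cov import *
go(.448,.012,.051,-4.5)
```

```text
t 31.4 pos [0.4493 0.0121 0.0526] turn/6 [ 0.032  0.047 -0.014] shift/30 after turn [ 0.054 -0.007 -0.043] (before turn [ 0.054 -0.007 -0.044] ) F [-0.5 -0.2 -2. ] w 0.023
```

>>> arm_command --delta_pos '[[0.06, 0, 0], [0.03, 0, 0]]' --rotation '[[0, 0.04, 0], [0, 0, 0]]'

```text
clock: 31.6
position: [0.4496, 0.0123, 0.0509]
tool_rot: [0.904, 1.569, 0.829]
force: [-10.8, 1.6, 41.9]
grip_width: 0.0233
```

>>> arm_command --delta_pos '[[0, 0, 0], [0, 0, 0], [0, 0, 0], [0, 0, 0], [-0.3, 0, 0], [-0.5, 0, 0], [-0.8, 0, 0], [-0.8, 0, 0], [-1, 0, 0], [-1, 0, 0]]' --rotation '[[0, 0, 0], [0, 0, 0], [0, 0, 0], [0, 0, 0], [0, 0, 0], [0, 0, 0], [0, 0, 0], [0, 0, 0], [0, 0, 0], [0, 0, 0]]' --gripper -1

```text
clock: 32.6
position: [0.4476, 0.0121, 0.1876]
tool_rot: [2.951, 1.566, 2.876]
force: [-0.2, -0.8, -0.4]
grip_width: 0.0855
```

Run:
```python
from cov import *
c,im=grab('wrist','w10.png'); hsv=cv2.cvtColor(im,cv2.COLOR_RGB2HSV)
H,S,V=[hsv[...,i] for i in range(3)]
for q in blobs(((H<6)|(H>174))&(S>180)&(V>60),200): print('red',rect(px2w(c,q,.068)))
for q in blobs((S<40)&(V>120),400): print('bl',rect(px2w(c,q,.003)))
for q in blobs((H>22)&(H<35)&(S>120)&(V>100)): print('yellow',rect(px2w(c,q,0)))
go(.656,.022,.16,-4.5)
```

```text
red (415, 15, 24, 127, 85.7)
bl (557, 141, 74, 20, 37.5)
bl (553, -208, 258, 148, 82.1)
bl (499, 9, 57, 160, 85.6)
bl (377, 42, 19, 67, 87.3)
bl (362, -248, 19, 162, 83.8)
yellow (463, 11, 85, 261, 85.4)
t 32.65 pos [0.4494 0.0122 0.1918] turn/6 [ 0.037  0.008 -0.018] shift/30 after turn [1.059 0.867 6.84 ] (before turn [1.067 0.839 6.842] ) F [2.9 0.6 7.8] w 0.0854
```

The spatula is parked about 1 mm off the outline's origin and parallel to it. Next is the plunger.

>>> arm_command --delta_pos '[[0, 0.1, 0.7], [0, 0.1, 0.9], [0, 0.1, 0.9], [0, 0.1, 0.9], [0, 0.1, 0.9], [0, 0.1, 0.9], [0.2, 0.1, 0.8], [0.3, 0.1, 0.5], [0.3, 0, 0.2], [0.2, 0, 0]]' --rotation '[[0, 0, 0], [0, 0, 0], [0, 0, 0], [0, 0, 0], [0, 0, 0], [0, 0, 0], [0, 0, 0], [0, 0, 0], [0, 0, 0], [0, 0, 0]]' --gripper 1

```text
clock: 33.65
position: [0.6588, 0.0208, 0.1713]
tool_rot: [0.387, 1.562, 0.312]
force: [-0.3, -0.4, -0.0]
grip_width: 0.0003
```

Run:
```python
from cov import *
go(.656,.022,.107,-4.5)
```

```text
t 33.65 pos [0.6588 0.0208 0.1713] turn/6 [ 0.033  0.081 -0.033] shift/30 after turn [ 2.145  0.031 -0.096] (before turn [ 2.144  0.024 -0.114] ) F [-0.3 -0.4 -0. ] w 0.0003
```

>>> arm_command --delta_pos '[[0.6, 0, -0.1], [0.6, 0, 0], [0.5, 0, 0], [0.3, 0, 0], [0.2, 0, 0], [0.15, 0, 0], [0.1, 0, 0]]' --rotation '[[0, 0.04, 0], [0, 0.03, 0], [0, 0, 0], [0, 0, 0], [0, 0, 0], [0, 0, 0], [0, 0, 0]]'

```text
clock: 34.35
position: [0.6538, 0.0208, 0.0946]
tool_rot: [1.478, 1.568, 1.403]
force: [-3.5, -0.4, 6.0]
grip_width: 0.0001
```

>>> arm_command --delta_pos '[[0.07, 0, 0], [0.07, 0, 0], [0.07, 0, 0], [0.07, 0, 0], [0.07, 0, 0]]' --rotation '[[0, 0, 0], [0, 0, 0], [0, 0, 0], [0, 0, 0], [0, 0, 0]]'

```text
clock: 34.85
position: [0.6541, 0.0208, 0.0877]
tool_rot: [1.095, 1.567, 1.019]
force: [-17.2, 0.5, 45.3]
grip_width: -0.0002
```

Now at the stop (45 N at z = 0.0877, the same height as the tare press). I'll hold, then lift clear.

>>> arm_command --delta_pos '[[0.06, 0, 0], [0.06, 0, 0], [0.06, 0, 0], [-0.5, 0, 0], [-1, 0, 0], [-1, 0, 0], [-1, 0, 0], [-0.5, 0, 0], [0, 0, 0], [0, 0, 0]]' --rotation '[[0, 0, 0], [0, 0, 0], [0, 0, 0], [0, 0, 0], [0, 0, 0], [0, 0, 0], [0, 0, 0], [0, 0, 0], [0, 0, 0], [0, 0, 0]]'

```text
clock: 35.85
position: [0.6545, 0.0205, 0.2158]
tool_rot: [0.52, 1.562, 0.443]
force: [-0.6, 1.0, -0.2]
grip_width: -0.0001
```

Run:
```python
from cov import *
pan(); go(.5,0,.2,0)
c,a=grab('top'); cs,s=grab('scene','sE.png')
cv2.imwrite('pics/end.png',np.hstack([cv2.resize(s[60:270,80:330],(400,336)),cv2.resize(a[90:300,230:480],(400,336))])[:,:,::-1])
```

```text
pan blob (523, -405, 103, 161, 83.9) in pan frame [-0.004 -0.134]
t 35.9 pos [0.6545 0.0205 0.2157] turn/6 [-0.729  0.072 -0.038] shift/30 after turn [ 0.522 -0.682 -5.151] (before turn [ 0.48  -1.075 -5.088] ) F [ 0.6 -1.1  0.4] w 0.0003
```

View pics/end.png

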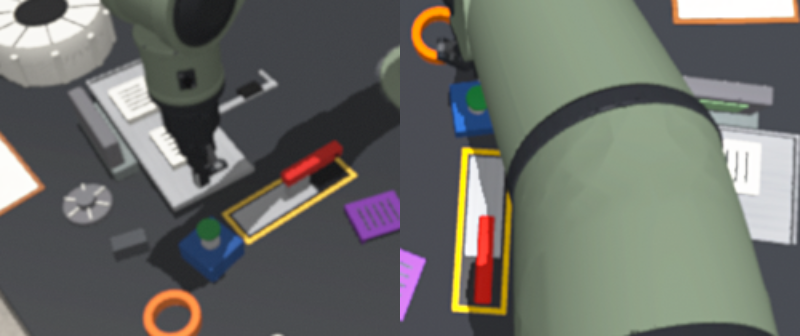

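The parts look right, but the far cover may have shifted; the view is partly blocked. I'll move the arm aside and measure.

>>> arm_command --delta_pos '[[0, 0.9, -0.4], [0, 1, -0.5], [0, 1, -0.5], [0, 1, -0.5], [0, 1, -0.5], [0, 1, -0.5], [0, 1, -0.5], [0, 1, -0.5], [0, 1, -0.4], [0, 0.5, 0]]' --rotation '[[0, 0, 0], [0, 0, 0], [0, 0, 0], [0, 0, 0], [0, 0, 0], [0, 0, 0], [0, 0, 0], [0, 0, 0], [0, 0, 0], [0, 0, 0]]'

```text
clock: 37.0
position: [0.5401, 0.3181, 0.2043]
tool_rot: [-2.686, 1.563, -2.768]
force: [0.2, 1.0, 0.2]
grip_width: -0.0004
```

Run:
```python
from cov import *
pan(); print(monitor.observe()['force'].round(1))
a=cv2.imread('pics/pan.png'); cv2.imwrite('pics/end2.png',cv2.resize(a[90:300,230:490],(780,600)))
```

```text
pan blob (545, -265, 385, 166, 82.0) in pan frame [-0.002  0.008]
[-1.7  0.9 -0.7]
```

View pics/end2.png

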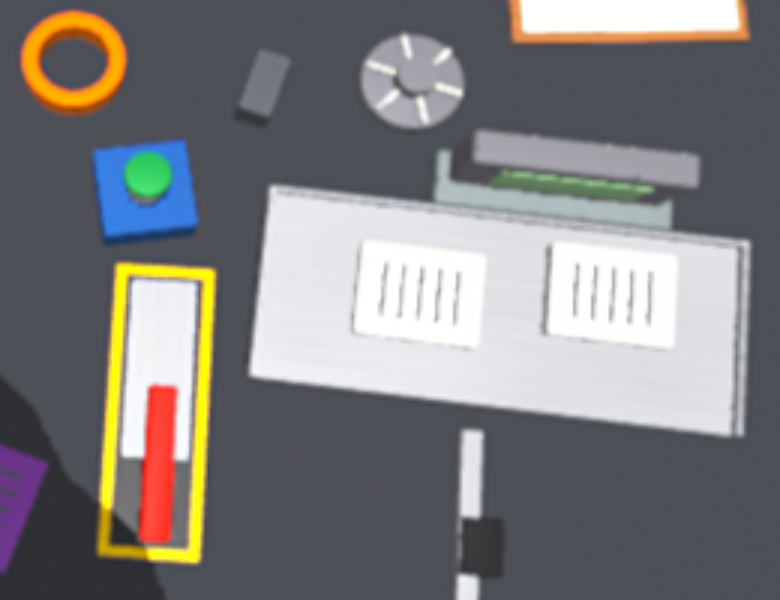

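The pan, outline and plunger are all in plain view. The far cover, with its centre at (612,297) in the crop, has been knocked along the pan but looks flat. I'll compute exactly where it is.

Run:
```python
from cov import *
c=cam('top'); im=cv2.imread('pics/pan.png'); g=im.min(2)
for q in blobs(g>235,300):
    w=px2w(c,q,.046); r=rect(w); d=np.array(r[:2])/1000-PC
    if abs(d@PX)<.1 and abs(d@PY)<.2: print(r,np.round([d@PX,d@PY],3))
hsv=cv2.cvtColor(im,cv2.COLOR_BGR2HSV); H,S,V=[hsv[...,i] for i in range(3)]
for q in blobs((H>55)&(H<80)&(S>150)&(V>60),30): print('green',rect(px2w(c,q,.088)))
```

```text
(557, -363, 102, 83, 81.9) [ 0.024 -0.087]
(560, -206, 102, 84, 81.5) [0.004 0.068]
green (656, 20, 34, 35, 89.0)
```

Both covers are within the limits, at pan (24, -87) mm and (4, 68) mm. The plunger is up and the robot is touching nothing, so I'm handing in.

```bash
python3 -c "
from workcell import bot
print(bot.job_done())"
```

```text
the job is handed in; nothing more can be done
None
```

The job is done and handed in at about 37 s of the 210 s allowed; no verdict came back. I tared the scale, moved both white covers onto the pan with the spatula, parked the spatula, and pressed the plunger again to log the weight. Only two covers were present.

My last checks:
- **Covers:** they lie at pan (4, 68) mm and (24, −87) mm, inside the ±48 / ±152 mm limits, and look flat and the right way up. The second sat at (4, −62) mm after I placed it. It was knocked about 30 mm aside between 29 s and 36 s, possibly around the final press. It stayed on the pan, so I left it.
- **Spatula:** it is let go about 1 mm from the outline's origin, parallel to it within about 0.2° and pointing the right way.
- **Plunger:** it is back up. Both presses bottomed out at the same height, with 25–59 N on the tool against the 8 N spring. I inferred the depth from this, as the joint value itself was not readable.
- **Other items:** the caliper, tape roll, hub and gauge block looked undisturbed in the last picture. The cup and bottle were not in that crop.

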